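Set the depth stop of a handle press with the setting block

ROBOT

A 7-joint arm with a two-finger parallel gripper is mounted at the origin on the work surface. World frame = base frame: x ahead of the robot, y to its left, z up, the work surface at z = 0. Lengths are in m, angles in rad, forces in N, time in s.
With the tool pointing down it reaches from about 0.4 to 0.85 m from the base axis. Payload 6.9 kg.
Tool frame: the origin (TCP) lies midway between the tips of the shut fingers; the grasp point (between the pads) lies behind it (ctrl.pinch_z is the z of the grasp point in the tool frame, in m); z points along the fingers, y is the line along which they close (so a half turn about z gives the same grasp; the last joint's range is limited). The gripper opens to 85 mm and grips with 20 to 120 N. Pads are 22 mm wide; open, the fingers measure 114 mm over their backs; the gripper's body (76 mm by 85 mm) begins 54 mm behind the grasp point. The pads swing forward as they close: fully open they stand 13 mm farther back than shut.
Start: joints at [-1.123, 0.507, -0.238, 1.5, 0.126, 1.149, -0.155], TCP at [0.21, 0.589, 0.231] pointing down, gripper open.
Joint ranges: [-3.08, 3.08], [-0.24, 2.05], [-1.43, 1.35], [0, 2.5], [-1.52, 4.66], [0.17, 1.96], [-2.89, 2.89]. Speed limits (rad/s): [2.39, 2.39, 3.14, 3.14, 3.14, 3.14, 3.14].

INTERFACE

Orientations are given as a unit quaternion [w, x, y, z].
In Python, from station import ctrl, get_state, vision, ticket, models gives the robot as it stands. Calls block until the motion is done:
- ctrl.movep(position, orientation): joint-space move of the TCP to a pose.
- ctrl.movel(position, frame=None, max_speed=0.15): straight line of the TCP; frame=None keeps the orientation; max_speed is the mean speed in m/s.
- ctrl.set_joints(angles): joint-space move.
- ctrl.ungrasp() and ctrl.close_gripper(force=None): open the fingers fully, or close them until they stop; force is the grip in N (None keeps the last).
- ctrl.pause(seconds).
- ctrl.ik(position, orientation): joint angles nearest the present ones, or None.
- get_state(): the state.
- vision.grab_frame(name): name is "side" or "top" or "wrist"; returns (picture, depth): 480x640x3 uint8, blue, green, red; 480x640 float32, m along the optical axis (not along the pixel's ray), 0 where there is no reading.
- vision.camera_info(name): a dict with "mtx" (3x3 intrinsics, pixels), "R" (3x3) and "t" (3): a world point X has camera coordinates R X + t; the wrist camera has in their place "hand_eye" (4x4, takes a point from camera to tool coordinates, whose origin is the TCP and whose axes are the flange's). Camera axes: x right, y down, z forward; pixel columns grow to the right and rows downward; lengths in m; the calibration is good to about 2 mm. A picture is of the moment at which its call begins: read the wrist's pose just before it. camera_info takes no time and is no camera call.
A pose or a line that the arm cannot do raises ctrl.Unreachable and nothing moves.
- ticket.close_job(): hands the job in; it is judged then, once.
Trained networks look in the newest picture that a camera, given by its name, has taken for a name from the list of things; names that differ only in an ending like _2 or _b are one class to them, and where a whole thing is asked for, a point or a joint stands for the part that bears it (a point fixed in the world has none). Each returns a list of dicts, best first, with "p" (0 to 1); they miss things now and then, are a little off and sometimes report something else, mostly with a low value. They report only what shows in the picture. A call takes as long as a camera call. They do not tell look-alikes from the thing itself.
- models.recognise(camera, target): "point" ([column, row] in pixels, amid what is visible of it).
- models.masks_of(camera, target): "mask" (480x640 bool, what is visible of it) and "point" ([column, row] in pixels, amid what is visible of it).
The state is a dict: "time": time; "qpos": joint angles; "qd": joint speeds; "tau": joint torques, N m; "tcp_pos": TCP position; "eef_rot": TCP orientation; "contact_force": force on the tool from outside, world axes, zero at the start; "wrist_torque": the same for the moment, N m; "width": finger opening in m; "gripper_force": force on a finger pad.
Only numpy, scipy, OpenCV 4.12 (cv2) and the standard library are available. Lean on these libraries where they do the work, as an engineer would, in place of code of your own. Each camera call takes 0.05 s, during which the arm holds its last target. There are 200 camera calls.

TASK

Bring the thicker of the two setting blocks to the open side of the press and slide its tongue flat along the bench under the foot of the press's stop screw, with the foot still clear above it. Then turn the T-handled driver clockwise until the sprung foot bears lightly on the tongue, its spring pushed in by about 4 mm (a third of its travel), so that the block just drags, and let go. Leave the thinner block where it is.

Things in the scene. Friction and masses are not known exactly. Their poses are not given: they have to be found in the camera images.
- setting_block: The thicker setting block: 36 mm thick, 40 mm wide aluminium tongue with an upright steel post (30 x 30 mm, 75 mm tall above the bench) at its rear. Origin: underside, below the post's middle; x along the tongue (from 15 mm to its nose at 145 mm), z up. 0.45 kg, centred near the post. In place, its post stands on the foot's -x side, the tongue along the foot's +x, post 110 mm from the screw axis (room for the hand beside the driver).
- thin_block: The thinner setting block, not used: 16 mm thick, 40 mm wide aluminium tongue with an upright steel post (30 x 30 mm, 75 mm tall above the bench) at its rear. Origin: underside, below the post's middle; x along the tongue (from 15 mm to its nose at 145 mm), z up. 0.45 kg, centred near the post. 
- foot: Dark steel disc, 24 mm across, on the sprung end of the stop screw. Origin: centre of its underside, on the vertical screw axis; does not turn. Spring: 11 mm up, 1.4 N plus 0.45 N/mm. Grey arm above it (40 mm wide, 78 to 108 mm above the bench) runs to its +y, to a column 75 mm away (80 mm wide base, 104 mm tall); air cylinder beyond, towards +x. The foot's -x and -y sides are open.
- driver (a joint): Turn of the T-driver in the screw, rad, clockwise from above, 0 to 2.4, starts at 0.5 to 1.0, stays where left. Wooden crossbar 64 x 14 mm, 140 to 160 mm above the bench at any reading, centred above the foot; along the foot's y axis at 0, its x axis at 1.57. Free foot height: 53 mm minus 12 mm per rad; it touches the 36 mm tongue at 1.42, 4 mm of spring is 1.75.
Mind the look-alikes: they are no part of the job. Leave any brown or orange look-alike of the setting_block alone.

How it is judged:
On the way, in this order (a step that is already met when the one before it is completed fails the run):
1. the thick block lies flat with its tongue under the foot, the foot not yet touching it (x of foot in the frame of setting_block between 0.025 and 0.138 m and y of foot in the frame of setting_block between -0.016 and 0.016 m and angle between setting_block's own z axis and vertical below 0.1 rad and height (world z) of setting_block below 0.004 m and linear speed of setting_block below 0.02 m/s and contact force between foot and setting_block below 0.1 N), for 0.2 s.
2. the foot has come down on the tongue (x of foot in the frame of setting_block between 0.025 and 0.138 m and y of foot in the frame of setting_block between -0.016 and 0.016 m and angle between setting_block's own z axis and vertical below 0.1 rad and height (world z) of setting_block below 0.004 m and linear speed of setting_block below 0.02 m/s and contact force between foot and setting_block above 0.4 N), for 0.2 s.
At the end, for the whole second after the job is handed in: The thicker setting block lies flat and still on the bench, the foot stands on its tongue (foot's centre 25 to 138 mm ahead of the post's middle and within 16 mm of the tongue's centre line) and presses on it with 0.4 to 5 N, that is from touching up to about 8 mm of spring; the driver is at rest (all of step 2 and contact force between foot and setting_block below 5 N and velocity of joint driver between -0.05 and 0.05 rad/s).
It fails at once if the thinner block is moved by more than 30 mm (distance of thin_block from where it was at the start of the episode above 0.03 m).
It also fails if it takes over 58 s, if anything falls off the work surface, if the arm or the gripper's body presses on something with over 40 N, if the wrist force passes 120 N, or if a joint passes its speed limit or range.

## Working session

There is one attempt and no reset: what is moved stays moved. The work goes in short steps, each a Python script; the robot and the scene stay as the last script left them, time stands still between calls to the robot, and variables do not carry over. Pictures are saved under pics/ and viewed, at most 10 in all, crops included, and the job is handed in when it is done.

```bash
mkdir -p pics; ls
python3 - <<'E'
from station import ctrl,get_state,vision,models
import cv2,numpy as np
s=get_state();print(s['time'],s['tcp_pos'],s['eef_rot'],s['width'],ctrl.pinch_z)
ims=[]
for c in ("top","side"):
    im,d=vision.grab_frame(c);ims.append(im);np.save(f'{c}_d.npy',d);cv2.imwrite(f'pics/{c}0.png',im)
    i=vision.camera_info(c);K,R,t=i['mtx'],np.array(i['R']),np.array(i['t'])
    print(c,np.round(K,1).tolist(),np.round(R,3).tolist(),t)
    for n in ("setting_block","thin_block","foot","driver"):
        for r in models.masks_of(c,n):
            m=r['mask']&(d>0)
            v,u=np.nonzero(m)
            z=d[m];P=np.linalg.inv(K)@np.array([u*z,v*z,z]);X=(R.T@(P-t[:,None])).T
            if len(X):print(c,n,round(r['p'],2),np.round(r['point']),len(X),np.round(np.median(X,0),3),np.round(np.percentile(X,2,axis=0),3),np.round(np.percentile(X,98,axis=0),3))
E
```

```text
pics
0.0 [0.2093899  0.58833486 0.23042039] [-1.31073633e-04  1.70053886e-01  9.85434352e-01 -8.92376542e-04] 0.08545358576404609 -0.0187
top [[583.6, 0.0, 316.7], [0.0, 583.6, 239.9], [0.0, 0.0, 1.0]] [[0.024, -1.0, -0.009], [-0.985, -0.022, -0.172], [0.172, 0.013, -0.985]] [-0.01698784  0.49004453  1.26796409]
top setting_block 0.95 [265. 276.] 1407 [0.406 0.109 0.037] [0.379 0.034 0.006] [0.438 0.183 0.079]
top setting_block 0.75 [397. 320.] 1248 [ 0.318 -0.193  0.038] [ 0.293 -0.264  0.032] [ 0.346 -0.111  0.08 ]
top setting_block 0.71 [194. 247.] 1484 [0.468 0.273 0.037] [0.39  0.256 0.004] [0.546 0.296 0.079]
top thin_block 0.84 [433. 235.] 1267 [ 0.508 -0.273  0.019] [ 0.433 -0.301  0.009] [ 0.583 -0.239  0.079]
top driver 0.62 [326. 174.] 269 [ 0.611 -0.023  0.159] [ 0.594 -0.049  0.003] [0.654 0.004 0.165]
side [[470.2, 0.0, 325.9], [0.0, 470.2, 240.5], [0.0, 0.0, 1.0]] [[0.93, -0.368, -0.015], [-0.187, -0.436, -0.881], [0.317, 0.822, -0.474]] [-0.4619627   0.13080376  0.92465766]
side setting_block 0.73 [280. 204.] 1003 [0.468 0.262 0.032] [ 0.389  0.253 -0.   ] [0.546 0.299 0.074]
side setting_block 0.73 [272. 315.] 2234 [ 0.312 -0.201  0.035] [ 0.287 -0.269  0.002] [ 0.347 -0.118  0.074]
side setting_block 0.68 [273. 231.] 1305 [0.401 0.102 0.034] [ 0.377  0.029 -0.   ] [0.441 0.187 0.074]
side thin_block 0.97 [374. 320.] 2211 [ 0.478 -0.288  0.015] [ 0.43  -0.307 -0.001] [ 0.584 -0.235  0.075]
side thin_block 0.69 [277. 204.] 964 [0.469 0.262 0.033] [0.39  0.254 0.001] [0.546 0.295 0.074]
side foot 0.56 [380. 232.] 75 [ 0.611 -0.026  0.049] [ 0.603 -0.034 -0.001] [0.657 0.06  0.061]
side driver 0.63 [380. 196.] 222 [ 0.612 -0.026  0.145] [ 0.594 -0.049 -0.001] [0.789 0.29  0.16 ]
```

View pics/top0.png

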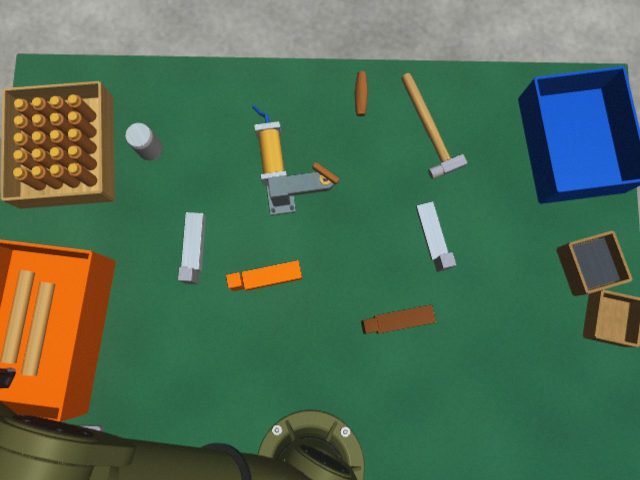

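View pics/side0.png

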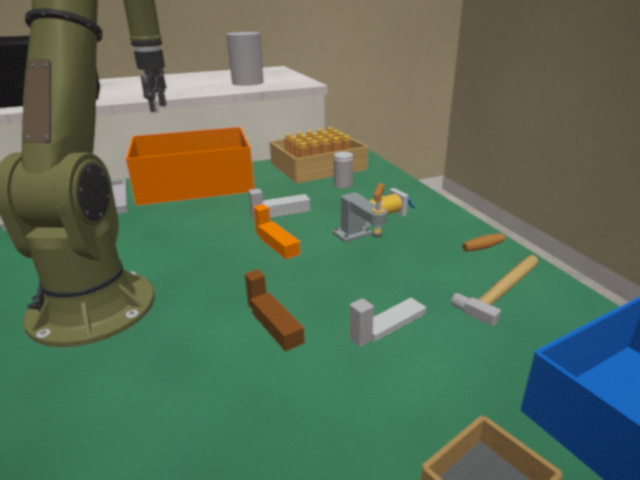

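Candidates for the thick block (top view): aluminium (190,247) with its top at z≈37 mm; aluminium (433,235) with its top at 19 mm, which is the thin one; orange (265,276) and brown (397,320), both look-alikes. I choose (190,247). Next I fit the exact poses and check a close crop.

```bash
cat > h.py <<'E'
from station import ctrl,get_state,vision,models,ticket
import cv2,numpy as np
from scipy.spatial.transform import Rotation as Ro
def cloud(c,d,wrist=None):
    i=vision.camera_info(c);K=np.array(i['mtx'])
    v,u=np.nonzero(d>0);z=d[v,u];P=np.linalg.inv(K)@np.array([u*z,v*z,z])
    if c=='wrist':
        T=np.array(i['hand_eye']);P=T[:3,:3]@P+T[:3,3:];p,q=wrist
        return (Ro.from_quat(q,scalar_first=True).as_matrix()@P).T+p
    return (np.array(i['R']).T@(P-np.array(i['t'])[:,None])).T
def sel(X,lo,hi): return X[np.all((X>lo)&(X<hi),axis=1)]
def rect(X,n=''):
    if len(X)<5: print(n,'few',len(X));return
    (c,s,a)=cv2.minAreaRect((X[:,:2]*1000).astype(np.float32))
    print(n,len(X),'c',np.round(c,1),'size',np.round(s,1),'ang',round(a,1),'zmed',round(float(np.median(X[:,2])),4))
def down(yaw): # tool down, tool y axis at world angle yaw+90deg (tool x along yaw)
    R=np.column_stack([[np.cos(yaw),np.sin(yaw),0],[np.sin(yaw),-np.cos(yaw),0],[0,0,-1]])
    return Ro.from_matrix(R).as_quat(scalar_first=True)
E
python3 - <<'E'
from h import *
for c in ('top','side'):
    X=cloud(c,np.load(f'{c}_d.npy'))
    rect(sel(X,[.36,.22,.028],[.58,.32,.045]),c+' tongue')
    rect(sel(X,[.36,.22,.06],[.58,.32,.09]),c+' post')
    rect(sel(X,[.36,.22,.070],[.58,.32,.09]),c+' posttop')
    rect(sel(X,[.55,-.08,.1],[.66,.09,.118]),c+' arm')
    rect(sel(X,[.55,-.08,.135],[.66,.03,.18]),c+' bar')
    rect(sel(X,[.58,-.06,.035],[.65,.01,.07]),c+' foot')
im=cv2.imread('pics/top0.png');im2=cv2.imread('pics/side0.png')
cv2.imwrite('pics/crop.png',np.hstack([cv2.resize(im[190:300,150:250],(400,440)),cv2.resize(im[150:225,255:350],(400,440),interpolation=2)]))
E
```

```text
top tongue 1045 c [469.7 277.3] size [ 41.6 159.8] ang 89.0 zmed 0.0369
top post 210 c [404.4 278.4] size [29.4 30.3] ang 0.3 zmed 0.0758
top posttop 197 c [404.1 278.4] size [29.3 30.1] ang 1.7 zmed 0.0759
top arm 955 c [607.4  28. ] size [ 45.1 131.1] ang 10.8 zmed 0.1054
top bar 248 c [613.9 -20.8] size [64.5 16.3] ang 55.5 zmed 0.1601
top foot few 0
side tongue 386 c [469.3 278.6] size [ 49.7 160.2] ang 88.4 zmed 0.0346
side post 107 c [404.2 278.6] size [38.4 30. ] ang 88.1 zmed 0.0721
side posttop 63 c [404.6 278.5] size [38.4 29.3] ang 88.1 zmed 0.0736
side arm 429 c [608.2  25.3] size [ 46.9 136.3] ang 11.0 zmed 0.103
side bar 136 c [614.5 -22. ] size [66.  15.7] ang 53.9 zmed 0.1556
side foot 92 c [612.7 -24.1] size [21.4 21.3] ang 69.7 zmed 0.0503
```

View pics/crop.png

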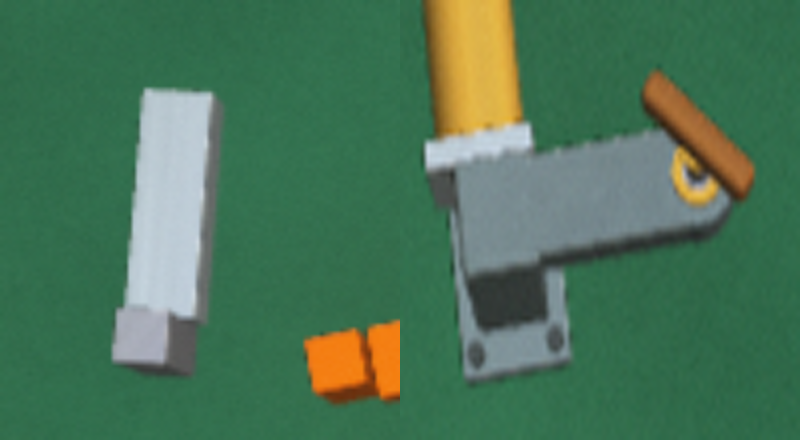

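The crop shows the aluminium thick block, with its post at top-image pixel (185,275) and its tongue pointing up to (194,213). The press screw is at (325,180), its arm runs left, and the -x side is open. Screw axis ≈ (0.614,-0.022), press yaw ≈ 9°, driver ≈ 0.77 rad. Now I grasp the post.

Run:
```python
from h import *
y0=-.015; a=.157
for yy in (0,np.pi):
  for p,w in (((.404,.2785,.033),y0),((.42,-.04,.15),a),((.4505,-.047,.033),a),((.505,-.039,.033),a),((.614,-.022,.132),np.radians(55)+np.pi/2*0),((.614,-.022,.132),np.radians(-1.5))):
    q=ctrl.ik(list(p),down(w+yy)); print(round(yy,1),p,None if q is None else np.round(q,2))
q=down(y0+np.pi)
ctrl.movep([.404,.2785,.16],q)
ctrl.movel([.404,.2785,.034])
s=get_state();print(s['time'],s['tcp_pos'],s['contact_force'])
ctrl.close_gripper(60)
s=get_state();print(s['time'],s['width'],s['gripper_force'],s['contact_force'])
```

```text
0 (0.404, 0.2785, 0.033) [-0.9   0.6   0.37  2.09 -0.43  0.52 -1.8 ]
0 (0.42, -0.04, 0.15) [-0.44  0.36  0.64  2.13 -0.31  0.75 -1.01]
0 (0.4505, -0.047, 0.033) [-0.16  0.56  0.3   2.18 -0.38  0.45 -0.97]
0 (0.505, -0.039, 0.033) [-0.23  0.62  0.39  2.05 -0.44  0.55 -0.94]
0 (0.614, -0.022, 0.132) [-0.27  0.61  0.44  1.67 -0.31  0.93 -0.32]
0 (0.614, -0.022, 0.132) [-0.34  0.64  0.57  1.67 -0.41  0.95 -1.22]
3.1 (0.404, 0.2785, 0.033) [-0.5   0.58 -0.23  2.08  0.26  0.51  0.63]
3.1 (0.42, -0.04, 0.15) [-0.    0.3   0.05  2.12 -0.02  0.72  1.79]
3.1 (0.4505, -0.047, 0.033) [ 0.16  0.54 -0.16  2.18  0.2   0.44  1.57]
3.1 (0.505, -0.039, 0.033) [ 0.15  0.59 -0.19  2.04  0.21  0.53  1.55]
3.1 (0.614, -0.022, 0.132) [ 0.21  0.59 -0.36  1.66  0.25  0.93  2.3 ]
3.1 (0.614, -0.022, 0.132) [ 0.06  0.58 -0.1   1.66  0.07  0.9   1.47]
2.8833 [0.4042274  0.27903411 0.0345531 ] [0.39353745 0.53123966 1.63273861]
3.4333 0.029664855592495157 59.82595503330231 [-0.0758981  -0.20484187  5.63992398]
```

Run:
```python
from h import *
a=.157; q=down(a+np.pi)
ctrl.movel([.404,.2785,.16],max_speed=.15)
ctrl.movep([.415,-.05,.17],q)
print(get_state()['time'],get_state()['width'])
ctrl.movel([.4455,-.049,.06],max_speed=.12)
ctrl.movel([.4455,-.049,.037],max_speed=.05)
s=get_state();print(s['time'],s['tcp_pos'],s['width'],s['contact_force'])
im,d=vision.grab_frame('side');X=cloud('side',d);im2,d2=vision.grab_frame('top');X2=cloud('top',d2)
for n,X in (('side',X),('top',X2)):
    rect(sel(X,[.45,-.09,.02],[.60,.04,.045]),n+' tongue')
    rect(sel(X,[.585,-.06,.04],[.65,.01,.07]),n+' foot')
    rect(sel(X,[.55,-.08,.145],[.66,.03,.18]),n+' bar')
cv2.imwrite('pics/side1.png',cv2.resize(im[140:290,270:470],(800,600)))
```

```text
5.675 0.02912936628378609
7.3833 [ 0.44535936 -0.04894605  0.03674691] 0.02944695949072908 [-0.19201747  0.94089342 -5.58447017]
side tongue 836 c [518.8 -39.2] size [144.4  46.5] ang 11.5 zmed 0.0364
side foot 93 c [613.1 -23.2] size [21.4 20.7] ang 63.5 zmed 0.0505
side bar 115 c [613.6 -22.3] size [64.2 14.3] ang 54.7 zmed 0.157
top tongue 105 c [582.3 -28.3] size [15.6 39.7] ang 10.8 zmed 0.0401
top foot 10 c [586.1 -29.2] size [ 4.  36.4] ang 8.6 zmed 0.0409
top bar 235 c [614.8 -21.1] size [64.  15.1] ang 54.0 zmed 0.1601
```

View pics/side1.png

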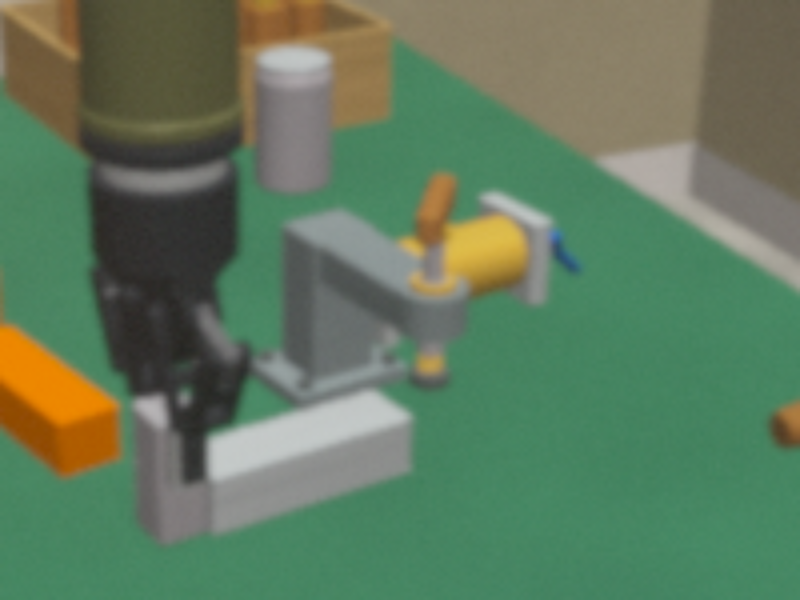

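The crop shows the block just off the bench, with its nose at crop pixel (390,405) in line with the foot at (430,375) and the foot higher. I set it down and slide it in.

Run:
```python
from h import *
ctrl.movel([.4455,-.049,.0348],max_speed=.03)
s=get_state();print(s['time'],s['tcp_pos'],s['contact_force'])
ctrl.movel([.505,-.0395,.0348],max_speed=.05)
s=get_state();print(s['time'],s['tcp_pos'],s['contact_force'],s['wrist_torque'])
ctrl.ungrasp(); ctrl.pause(.3)
ctrl.movel([.505,-.0395,.20],max_speed=.15)
im,d=vision.grab_frame('side');X=cloud('side',d);im2,d2=vision.grab_frame('top');X2=cloud('top',d2)
print(get_state()['time'])
for n,X in (('side',X),('top',X2)):
    rect(sel(X,[.52,-.09,.02],[.70,.03,.045]),n+' tongue')
    rect(sel(X,[.47,-.09,.06],[.54,.03,.085]),n+' post')
    rect(sel(X,[.55,-.08,.145],[.66,.03,.18]),n+' bar')
cv2.imwrite('pics/side2.png',cv2.resize(im[140:290,270:470],(800,600)))
```

```text
7.7333 [ 0.44545602 -0.04899702  0.03479267] [-0.11820054 -0.81638829 -5.38430969]
9.0917 [ 0.5045519  -0.03961987  0.03476874] [ 0.13428683  0.66008682 -5.99578473] [ 0.00798108  0.0468331  -0.02848269]
11.325
side tongue 687 c [583.9 -28.2] size [133.1  45.4] ang 8.1 zmed 0.0341
side post 184 c [504.3 -40.9] size [33.3 33.9] ang 15.0 zmed 0.0721
side bar 112 c [612.9 -23.3] size [64.6 14.1] ang 55.1 zmed 0.1574
top tongue few 0
top post few 0
top bar few 0
```

View pics/side2.png

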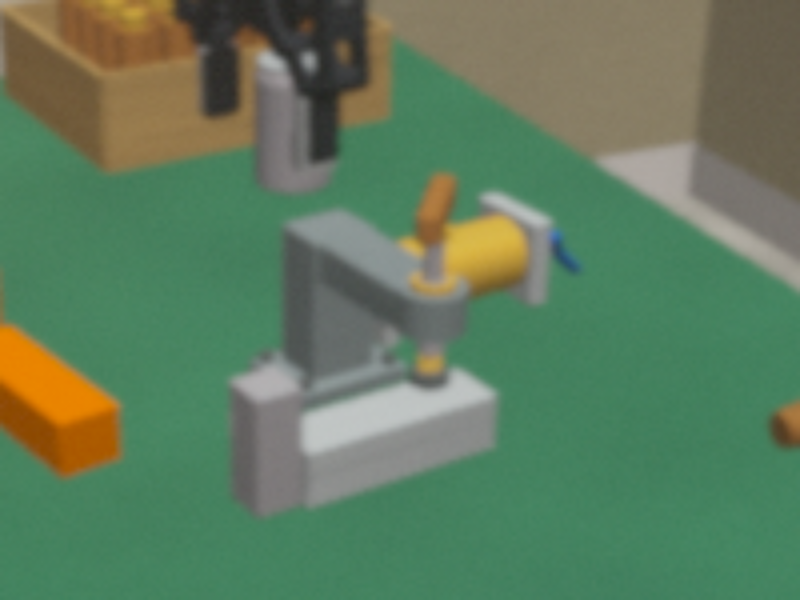

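The crop shows the tongue under the foot at crop pixel (430,380), the post at (265,440), and the foot centred with a visible gap. Now I grip the crossbar and turn it clockwise.

Run:
```python
from h import *
w=np.radians(54.7)+np.pi; p=[.6138,-.0222,.1325]
ctrl.movep([p[0],p[1],.23],down(w))
ctrl.movel(p,max_speed=.1)
ctrl.close_gripper(40)
s=get_state();print(s['time'],s['width'],s['gripper_force'],s['contact_force'],s['qpos'][6])
N=8
for k in range(1,N+1):
    ctrl.movep(p,down(w-np.radians(56)*k/N))
    s=get_state();print(round(s['time'],2),np.round(s['contact_force'],1),np.round(s['wrist_torque'],2),round(s['width'],4),np.round(s['qpos'][6],2))
ctrl.pause(.3)
im,d=vision.grab_frame('side');X=cloud('side',d)
rect(sel(X,[.52,-.09,.02],[.70,.03,.045]),'tongue')
cv2.imwrite('pics/side3.png',cv2.resize(im[140:290,270:470],(800,600)))
```

```text
13.7833 0.013482295852208493 41.294742822647095 [-4.83566868  1.24116523  4.46113414] 2.2638120063531955
14.03 [-4.9  2.4  5.2] [ 0.37  1.1  -0.14] 0.0135 2.16
14.28 [-6.4  2.   5. ] [ 0.41  1.16 -0.1 ] 0.0136 2.06
14.53 [-6.2  3.1  6.3] [ 0.53  1.24 -0.17] 0.0134 1.96
14.78 [-7.3  2.4  7. ] [ 0.62  1.24 -0.15] 0.0133 1.86
15.03 [-6.5  3.3  6.4] [ 0.7   1.35 -0.12] 0.0135 1.76
15.28 [-7.3  3.7  6.6] [ 0.74  1.29 -0.13] 0.0133 1.66
15.53 [-7.8  3.4  6.7] [ 0.8   1.42 -0.08] 0.0131 1.56
15.78 [-7.1  5.4  5.6] [ 0.82  1.37 -0.09] 0.0132 1.46
tongue 707 c [583.3 -29. ] size [130.8  44.9] ang 8.6 zmed 0.0342
```

View pics/side3.png

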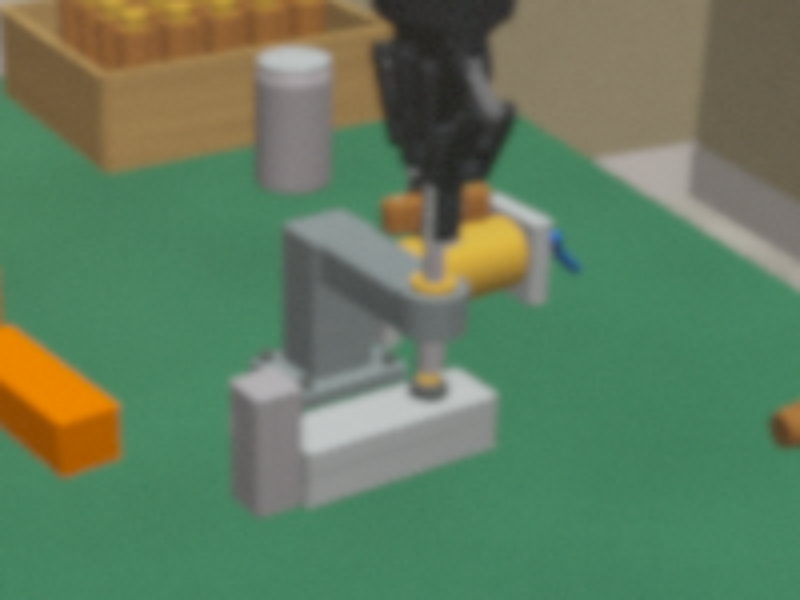

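The crop shows the bar turned to roughly along x at (435,205), and the foot down on the tongue at (430,385). I let go and check the final angle.

Run:
```python
from h import *
ctrl.ungrasp(); ctrl.pause(.2)
ctrl.movel([.6138,-.0222,.23],max_speed=.12)
ctrl.movep([.45,.1,.30],down(np.pi)); ctrl.pause(.3)
for c in('side','top'):
    im,d=vision.grab_frame(c);X=cloud(c,d)
    rect(sel(X,[.55,-.08,.145],[.68,.03,.18]),c+' bar')
    rect(sel(X,[.52,-.09,.02],[.70,.03,.045]),c+' tongue')
    if c=='side': cv2.imwrite('pics/side4.png',cv2.resize(im[140:290,270:470],(800,600)))
    rect(sel(X,[.59,-.04,.085],[.66,.09,.118]),c+' arm')
print(get_state()['time'])
```

```text
side bar 210 c [614.1 -23.4] size [14.6 64. ] ang 86.9 zmed 0.154
side tongue 711 c [583.3 -28.3] size [132.5  45.9] ang 9.3 zmed 0.0342
side arm 468 c [607.4  25.3] size [ 41.8 132.5] ang 7.8 zmed 0.1028
top bar 202 c [614.9 -21.3] size [13.9 64.8] ang 88.8 zmed 0.1606
top tongue 638 c [583.7 -28.2] size [127.4  40.1] ang 9.6 zmed 0.0376
top arm 852 c [611.5  25.3] size [ 42.9 129. ] ang 0.1 zmed 0.1052
19.2583
```

View pics/side4.png

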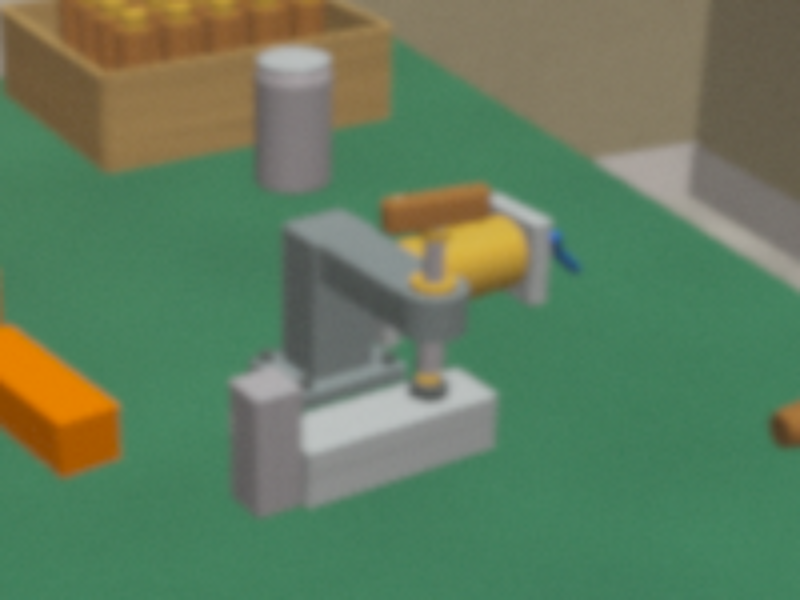

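The bar is at about -2° in the world, so the reading is ≈1.75 rad. The foot stands on the tongue at crop pixel (430,385) and the hand is clear.

```bash
python3 -c "
from station import ticket
print(ticket.close_job())"
```

```text
the job is handed in; nothing more can be done
None
```

The thick block's tongue lies flat under the foot, the driver reads about 1.75 rad by the camera measurement (about 4 mm of spring; the force itself was not measured), the thin block was not touched, and the job was handed in at about 19 s with no verdict returned.

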